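Clear a moulding offcut into the regrind chute and ease its flap shut

ROBOT

A 7-joint arm with a two-finger parallel gripper is mounted at the origin on the work surface. World frame = base frame: x ahead of the robot, y to its left, z up, the work surface at z = 0. Lengths are in m, angles in rad, forces in N, time in s.
With the tool pointing down it reaches from about 0.35 to 0.9 m from the base axis. Payload 8.1 kg.
Tool frame: the origin (TCP) lies between the finger pads; the fingertips stand 22 mm ahead of it and the grasp point (between the pads) lies 3 mm ahead of it; z points along the fingers, y is the line along which they close (so a half turn about z gives the same grasp; the last joint's range is limited). The gripper opens to 92 mm and grips with 3 to 60 N. Pads are 19 mm wide; open, the fingers measure 130 mm over their backs; the gripper's body (75 mm by 190 mm) begins 47 mm behind the grasp point.
Start: joints at [-1.257, 0.434, 0.025, 1.573, -0.012, 1.134, -0.075], TCP at [0.253, 0.571, 0.249] pointing down, gripper open.
Joint ranges: [-2.62, 2.62], [-0.44, 2.09], [-1.27, 1.32], [0.08, 2.57], [-1.32, 4.46], [0.12, 2], [-2.74, 2.74]. Speed limits (rad/s): [2.22, 2.22, 3.01, 3.01, 3.14, 3.14, 3.14].

INTERFACE

Orientations are given as a unit quaternion [x, y, z, w].
In Python, from cell import ctrl gives the robot as it stands. The module is installed in compiled form; this text tells all that it offers.
- The arm moves only by the tool arm_command, never from a script. Its argument "deltas" is a list of rows, each an object of numbers: "rx", "ry", "rz": the turn, a rotation vector about the tool's x, y, z in rad; "dx", "dy", "dz": the shift along the tool's x, y, z in m; "jaw": the opening in per cent of the stroke, from 0 (shut) to 100 (fully open). A call has 1 to 20 rows; each row shifts and turns the commanded pose from where the row before left it, along the tool's axes as they then stand; what a row does not reach is not made up. A row lasts 1/10 s, in which the tool goes at most 50 mm and 8.59 degrees, less where a joint would pass 70% of its speed; a pose out of reach is approached as far as the arm can. A call is refused whole if a number of a shift passes 0.05 or a number of a turn 0.15, either way. A call with a gripper value outside its range is refused whole. The fingers move at their own pace and stop on an object; "grip_force" is the grip in N (left out, the last holds). Time passes only in rows, so rows that do not move let the fingers close. It gives the time, the measured TCP pose, the force, the opening and the grip force at its end, in the units of the state.
- ctrl.get_state(): the state, without advancing time (a new reading comes with each control period).
- ctrl.camera(name): name is "scene" or "top" or "wrist"; returns a dict with "color" (420x560x3 uint8, red, green, blue), "fx", "fy", "cx", "cy" (pixels), "extrinsics" (4x4, takes a point from camera to world coordinates); the wrist camera has in their place "T_tool_cam" (4x4, takes a point from camera to tool coordinates, whose origin is the TCP and whose axes are the flange's). Camera axes: x right, y down, z forward; pixel columns grow to the right and rows downward; lengths in m; the calibration is good to about 2 mm. The wrist camera is an equidistant fisheye: a pixel r from the principal point sees the ray r / f radians off the axis. A picture is of the moment at which its call begins: read the wrist's pose just before it. There is no depth.
- ctrl.job_done(): hands the job in; it is judged then, once.
The state is a dict: "t": time; "q": joint angles; "joint_velocities": joint speeds; "joint_efforts": joint torques, N m; "tcp_pos": TCP position; "tool_rot": TCP orientation; "ft_force": force on the tool from outside, world axes, zero at the start; "moment": the same for the moment, N m; "opening": finger opening in m; "finger_force": force on a finger pad.
Only numpy, scipy, OpenCV 4.12 (cv2) and the standard library are available. Lean on these libraries where they do the work, as an engineer would, in place of code of your own. Each camera call takes 0.05 s, during which the arm holds its last target. There are 200 camera calls.

TASK

Push the T-shaped moulding offcut along the ledge under the mesh guard and off the ledge's open end, so that it drops into the open chute below; slide it, do not lift it. Then take the flap by its bar and ease it all the way down over the chute until it is fully closed, holding it back so that it never slams, and let go. Leave the spray can, the sole, the clamp block and the screwdriver where they are.

Things in the scene. Friction and masses are not known exactly. Their poses are not given: they have to be found in the camera images.
- stand: Fixed grey sheet-metal stand: pedestal with a ledge on top, chute beside it. Origin on the bench straight below the ledge's drop edge, midway across. x runs across the ledge, away from its open front; y along the ledge towards and over the chute; z up. Other points' offsets in mm are in these axes.
- ledge_edge (a point): Middle of the ledge's drop edge, at its top face, 180 above the bench. The flat steel ledge reaches 220 back from here along -y and 52 to each side in x. A fence 14 high stands along its back (x 50 to 54); the front (-x) and both ends are open.
- guard_front (a point): Middle of the lower front edge of the mesh guard, a flat plate over the ledge (solid to a gripper, 6 thick): stand x -20 to 52, y -220 to -35, underside 136 above the ledge, carried on two posts behind the fence. The offcut is reached from the open front (-x) with the tool tilted about 30 degrees, fingers pointing down and to +x.
- chute_mouth (a point): Centre of the chute's open mouth at its rim, 130 above the bench, 50 below the ledge. Opening 100 in x, 140 in y, starting right at the drop edge. Inside, a polished slide 60 falling to 10 above the bench leads in +y to an open tray (up to stand y 230, walls 40 high).
- offcut_mid (a point): Loose T-shaped rigid black plastic runner offcut, about 60 g; lies flat. Point: mid-length on its stem's centre line, 9 above the underside. Its x axis runs along the stem away from the crossbar: stem x -14 to 32, 18 wide; crossbar x -32 to -14, 46 long in y; all 18 high, plus a round stub 16 wide on top, up to 30 above the underside. Centre of mass at x -6.
- flap (a joint): Hinge of the chute's steel flap (0.35 kg), closed by weight and spring. 0 = fully closed, level; 1.9 rad = open stop, leaning back past upright, where it rests at first. Below about 1.7 rad it falls shut by itself (up to 0.25 N m). Hinge line parallel to stand y, at stand x 50, z 133; closed, the flap reaches from it to -x; it opens up and back to +x.
- flap_bar (a point): Centre of the flap's grip bar: black round bar, 12 diameter, parallel to stand y at stand y 70, 145 from the hinge line, 45 past the flap's free edge. Arms 8 wide join it to the flap 50 to each side of this point; the gap between bar and flap edge is 39. The bar may turn between fingers. Flap closed: bar at stand x -95, z 133.
- can: Bystander: upright bare spray can, 52 mm diameter, 160 high; origin at underside.
- sole: Bystander: blue shoe sole lying on the bench, about 290 x 75 x 26 mm; origin at underside.
- clamp: Bystander: stepped aluminium clamp block with a round stud, 90 x 60 x 85 mm; origin at underside.
- screwdriver: Bystander: yellow-handled screwdriver lying on the bench; origin at underside.

How it is judged:
On the way:
1. the offcut has dropped through the chute mouth while the flap stands open (z of offcut_mid in the frame of stand below 0.115 m and y of offcut_mid in the frame of stand between 0 and 0.234 m and x of offcut_mid in the frame of stand between -0.052 and 0.052 m and value of joint flap above 1.2 rad), for 0.2 s.
At the end, for the whole second after the job is handed in: The offcut lies in the chute or its tray (its centre within their walls and below 115 mm), and the flap is closed to within 0.04 rad and at rest; the bystanders are within 30 mm of where they stood (z of offcut_mid in the frame of stand below 0.115 m and y of offcut_mid in the frame of stand between 0 and 0.234 m and x of offcut_mid in the frame of stand between -0.052 and 0.052 m and value of joint flap below 0.04 rad and velocity of joint flap above -0.05 rad/s); the robot touches nothing.
It fails at once if the flap slams: it closes faster than 2 rad/s (0.3 m/s at the bar) in the last 0.6 rad (value of joint flap below 0.6 rad and velocity of joint flap below -2 rad/s).
It fails at once if the offcut is lifted: its centre comes more than 45 mm above the ledge (z of offcut_mid in the frame of stand above 0.225 m).
It fails at once if a bystander is moved more than 30 mm (distance of any of can, sole, clamp, screwdriver from where it was at the start of the episode above 0.03 m).
It also fails if it takes over 70 s, if anything falls off the work surface, if the arm or the gripper's body presses on something with over 40 N, if the wrist force passes 120 N, or if a joint passes its speed limit or range.

## Working session

There is one attempt and no reset: what is moved stays moved. The work goes in short steps, Python scripts to look and compute and a tool call to move; the robot and the scene stay as the last step left them, time stands still between calls to the robot, and variables do not carry over. Pictures are saved under pics/ and viewed, at most 10 in all, crops included, and the job is handed in when it is done.

Besides the shell and the picture viewer there is one more tool, called after "Request:" as name(argument=value, ...), one argument or row to a line, values as JSON. arm_command: Moves the arm, as the interface text tells. Its arguments: {"type":"object","properties":{"deltas":{"type":"array"},"grip_force":{"type":"number"}},"required":["deltas"]}

```bash
mkdir -p pics; python3 - <<'E'
from cell import ctrl
import cv2,json,numpy as np
s=ctrl.get_state();print(s['t'],s['tcp_pos'],s['tool_rot'],s['ft_force'],s['opening'])
d={}
for n in('scene','top'):
    c=ctrl.camera(n);cv2.imwrite(f'pics/{n}0.png',c['color'][:,:,::-1])
    d[n]={k:(np.array(v).tolist()) for k,v in c.items() if k!='color'};print(n,c['fx'],c['cx'],c['cy'],np.round(c['extrinsics'],3).tolist())
json.dump(d,open('cal.json','w'))
E
```

```text
0.0 [0.25286584 0.57103157 0.24794676] [ 2.06922295e-01  9.78357056e-01 -7.89161654e-04 -1.08416119e-04] [ 0.6497348   0.0646905  -0.14022112] 0.09177785502719381
scene 396.8969196374967 284.36438459949903 211.6186331701951 [[0.387, 0.597, -0.703, 1.219], [0.922, -0.253, 0.293, -0.336], [-0.003, -0.762, -0.648, 0.903], [0.0, 0.0, 0.0, 1.0]]
top 470.550837478079 280.9097513724907 199.77155851577356 [[0.033, -0.972, 0.231, 0.122], [-0.999, -0.033, 0.002, 0.009], [0.006, -0.231, -0.973, 1.778], [0.0, 0.0, 0.0, 1.0]]
```

View pics/scene0.png

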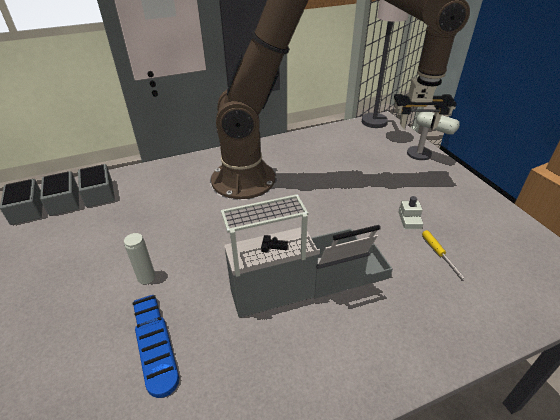

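View pics/top0.png

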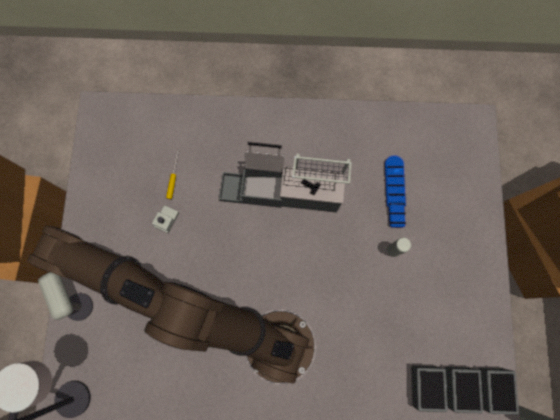

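The stand's open front faces the robot. In top, the ledge is around (313,188) and the chute around (263,188), with the flap leaning back at (265,150). The T lies near (311,185) on the ledge. I'll enlarge both views.

```bash
python3 - <<'E'
import cv2,numpy as np
a=cv2.imread('pics/top0.png')[135:220,210:360];b=cv2.imread('pics/scene0.png')[185:320,210:400]
A=cv2.resize(a,(600,340),interpolation=cv2.INTER_CUBIC);cv2.imwrite('pics/ca.png',cv2.resize(a,(795,450),interpolation=cv2.INTER_CUBIC))
cv2.imwrite('pics/cb.png',cv2.resize(b,None,fx=4,fy=4,interpolation=cv2.INTER_CUBIC))
E
```

```text
(no output)
```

View pics/ca.png

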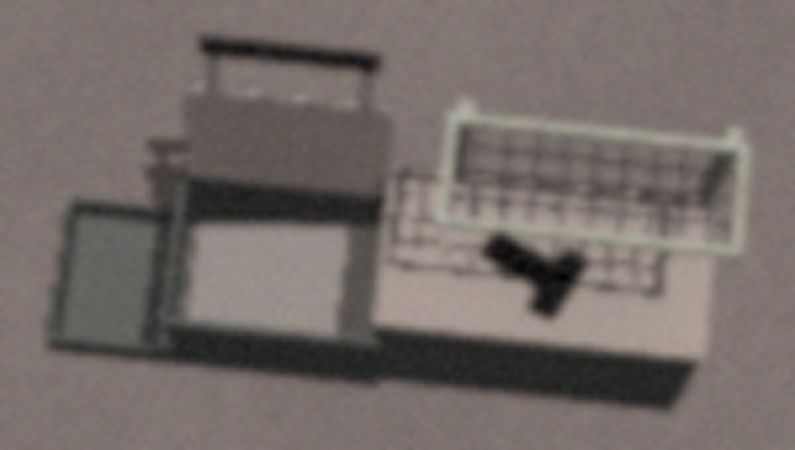

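View pics/cb.png

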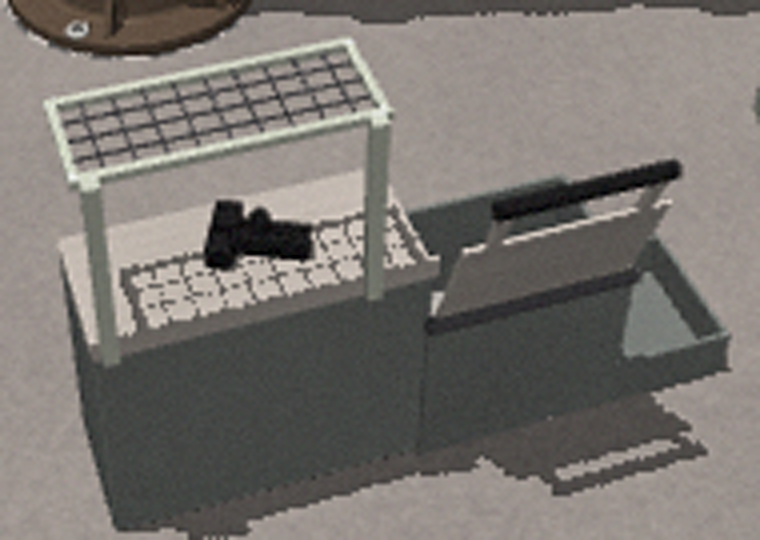

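The two crops show these features:
- **Top:** ledge front corners at (372,328) and (702,358), guard corners at (437,222), (738,253), (745,140) and (448,112), and the bar from (203,45) to (378,63). The T's crossbar runs (578,255) to (543,310), with the stem tip at (495,245).
- **Scene:** the matching guard corners, and the T's crossbar at left with its stem pointing to the chute.

Next I'll fit the stand pose and triangulate.

```bash
cat > h.py <<'E'
import json,numpy as np
from scipy.optimize import least_squares
from scipy.spatial.transform import Rotation as R
C=json.load(open('cal.json'))
def proj(n,P):
    c=C[n];P=np.atleast_2d(P);E=np.linalg.inv(np.array(c['extrinsics']));p=P@E[:3,:3].T+E[:3,3]
    return np.c_[c['fx']*p[:,0]/p[:,2]+c['cx'],c['fy']*p[:,1]/p[:,2]+c['cy']]
top=lambda p:np.array(p)/5.3+[210,135]
sc=lambda p:np.array(p)/4+[210,185]
def st(v,P): return R.from_rotvec([0,0,v[3]]).apply(np.array(P,float)/1000)+v[:3]
def onplane(n,p,z):
    c=C[n];E=np.array(c['extrinsics']);d=E[:3,:3]@[(p[0]-c['cx'])/c['fx'],(p[1]-c['cy'])/c['fy'],1]
    return E[:3,3]+d*(z-E[2,3])/d[2]
def tri(pt,ps):
    return least_squares(lambda X:np.r_[proj('top',X)[0]-pt,proj('scene',X)[0]-ps],[.6,0,.2])
def tost(v,X): return R.from_rotvec([0,0,-v[3]]).apply(np.array(X)-v[:3])*1000
E
python3 - <<'E'
from h import *
g=[[-20,-35,322],[-20,-220,322],[52,-220,322],[52,-35,322]]
PT=g+[[-52,0,180],[-52,-220,180]];pt=top([[437,222],[738,253],[745,140],[448,112],[372,328],[702,358]])
PS=g+[[-52,-220,180]];ps=sc([[350,42],[47,103],[75,183],[390,118],[60,243]])
f=lambda v:np.r_[proj('top',st(v,PT))-pt,proj('scene',st(v,PS))-ps].ravel()
r=least_squares(f,[.6,0,0,0],loss='soft_l1');v=r.x;print(v.round(4));print(f(v).reshape(-1,2).round(1).tolist())
np.save('v.npy',v)
vv=v.copy();vv[2]=0
for a,b in(((203,45),(678,168)),((378,63),(500,208))):
    t=tri(top(a),sc(b));print('bar',t.x.round(3),tost(vv,t.x).round(0),abs(t.fun).max().round(1))
for n,k,p in(('top',top,[(578,255),(543,310),(495,245)]),('scene',sc,[(228,203),(218,245),(310,235)])):
    for q in p: print(n,tost(vv,onplane(n,k(q),.196 if n=='top' else .198)).round(0))
print('stub scene',tost(vv,onplane('scene',sc((261,213)),.21)))
E
```

```text
[ 0.5664  0.0132 -0.0016 -0.074 ]
[[-0.8, 0.1], [-0.3, 0.3], [0.0, 0.3], [-0.6, -0.2], [-0.5, -0.9], [-0.1, 0.1], [0.0, -0.5], [-0.9, 0.5], [-1.1, 1.1], [1.0, -0.8], [-0.8, 0.1]]
bar [0.673 0.132 0.272] [ 97. 126. 272.] 0.8
bar [0.663 0.019 0.273] [ 96.  13. 273.] 0.7
top [   5. -132.  196.]
top [ -35. -112.  196.]
top [  5. -77. 196.]
scene [ -33. -111.  198.]
scene [   1. -128.  198.]
scene [ 11. -71. 198.]
stub scene [ -5.55245206 -97.23106697 210.        ]
```

```bash
cat >> h.py <<'E'
from math import *
def rot(v,a): # tool y = stand y, fingers tilted a towards +x
    z=np.array([sin(a),0,-cos(a)]);y=np.array([0,1.,0]);M=np.c_[np.cross(y,z),y,z]
    return R.from_rotvec([0,0,v[3]])*R.from_matrix(M)
def go(tip,a,back=0,ahead=.022,tcp=None):
    """print shift (current tool axes) and turn (tool axes) to put the point 'ahead' of the TCP on stand mm 'tip'"""
    from cell import ctrl
    s=ctrl.get_state();v=np.load('v.npy');v[2]=0;T=R.from_quat(s['tool_rot']);G=rot(v,a)
    if tcp is None: tcp=st(v,tip)-(ahead+back)*G.as_matrix()[:,2]
    d=np.array(tcp)-s['tcp_pos']
    print('t',round(s['t'],2),'at',s['tcp_pos'].round(4),'F',np.array(s['ft_force']).round(1),'open',round(s['opening'],4))
    print('target',np.round(tcp,4),'shift now-axes',T.inv().apply(d).round(4),'shift goal-axes',G.inv().apply(d).round(4),'turn',(T.inv()*G).as_rotvec().round(3))
    tip_now=s['tcp_pos']+ahead*T.as_matrix()[:,2];print('point in stand mm',tost(v,tip_now).round(1))
E
python3 -c "
from h import *
go(None,0.70,tcp=[.40,-.08,.40])
go([-1,-97,206],0.70,.09)"
```

```text
t 0.1 at [0.2529 0.5711 0.248 ] F [0.2 0.1 0. ] open 0.0918
target [ 0.4  -0.08  0.4 ] shift now-axes [-0.3981 -0.536  -0.1512] shift goal-axes [-0.2469 -0.6384  0.0093] turn [-0.121 -0.693 -0.328]
point in stand mm [-353.9  533.1  226. ]
t 0.1 at [0.2529 0.5711 0.248 ] F [0.2 0.1 0. ] open 0.0918
target [ 0.4863 -0.0781  0.2917] shift now-axes [-0.4763 -0.4992 -0.0429] shift goal-axes [-0.2428 -0.6302  0.1475] turn [-0.121 -0.693 -0.328]
point in stand mm [-353.9  533.1  226. ]
```

Request:
arm_command(
  deltas=[
    {"dz":-0.04},
    {"dz":-0.04},
    {"dz":-0.04,"dx":-0.02,"dy":-0.02},
    {"dz":-0.03,"dx":-0.025,"dy":-0.035},
    {"dx":-0.025,"dy":-0.035},
    {"dx":-0.025,"dy":-0.035},
    {"dx":-0.025,"dy":-0.035},
    {"dx":-0.025,"dy":-0.035},
    {"dx":-0.025,"dy":-0.035},
    {"dx":-0.025,"dy":-0.035},
    {"dx":-0.025,"dy":-0.035},
    {"dx":-0.025,"dy":-0.035},
    {"dx":-0.025,"dy":-0.035},
    {"dx":-0.025,"dy":-0.035},
    {"dx":-0.025,"dy":-0.035},
    {"dx":-0.025,"dy":-0.035},
    {"dx":-0.025,"dy":-0.035},
    {"dx":-0.025,"dy":-0.03},
  ],
)

```text
validation failed for argument at $.de...
```

Request:
arm_command(
  deltas=[
    {"rz":-0.11},
    {"rz":-0.11},
    {"rz":-0.108},
    {"ry":-0.14},
    {"ry":-0.14},
    {"ry":-0.14},
    {"ry":-0.14},
    {"ry":-0.14,"jaw":50},
    {"jaw":50},
  ],
)

```text
validation failed for argument at $.de...
```

```bash
python3 -c "
from h import *
go([-1,-97,206],0.70,.09)"
```

```text
t 0.1 at [0.2529 0.5711 0.248 ] F [0.2 0.1 0. ] open 0.0918
target [ 0.4863 -0.0781  0.2917] shift now-axes [-0.4763 -0.4992 -0.0429] shift goal-axes [-0.2428 -0.6302  0.1475] turn [-0.121 -0.693 -0.328]
point in stand mm [-353.9  533.1  226. ]
```

Request:
arm_command(
  deltas=[
    {"dx":0,"dy":0,"dz":-0.04,"rx":0,"ry":0,"rz":0,"jaw":100},
  ],
)

```text
t: 0.2
tcp_pos: [0.2519, 0.5687, 0.2835]
tool_rot: [0.207, 0.978, -0.005, -0.001]
ft_force: [0.3, 0.5, 1.1]
opening: 0.0918
finger_force: 0.0
```

Each row needs every key.

Request:
arm_command(
  deltas=[
    {"dx":0,"dy":0,"dz":-0.04,"rx":0,"ry":0,"rz":0,"jaw":100},
    {"dx":-0.02,"dy":-0.02,"dz":-0.04,"rx":0,"ry":0,"rz":0,"jaw":100},
    {"dx":-0.025,"dy":-0.035,"dz":-0.03,"rx":0,"ry":0,"rz":0,"jaw":100},
    {"dx":-0.025,"dy":-0.035,"dz":0,"rx":0,"ry":0,"rz":0,"jaw":100},
    {"dx":-0.025,"dy":-0.035,"dz":0,"rx":0,"ry":0,"rz":0,"jaw":100},
    {"dx":-0.025,"dy":-0.035,"dz":0,"rx":0,"ry":0,"rz":0,"jaw":100},
    {"dx":-0.025,"dy":-0.035,"dz":0,"rx":0,"ry":0,"rz":0,"jaw":100},
    {"dx":-0.025,"dy":-0.035,"dz":0,"rx":0,"ry":0,"rz":0,"jaw":100},
    {"dx":-0.025,"dy":-0.035,"dz":0,"rx":0,"ry":0,"rz":0,"jaw":100},
    {"dx":-0.025,"dy":-0.035,"dz":0,"rx":0,"ry":0,"rz":0,"jaw":100},
    {"dx":-0.025,"dy":-0.035,"dz":0,"rx":0,"ry":0,"rz":0,"jaw":100},
    {"dx":-0.025,"dy":-0.035,"dz":0,"rx":0,"ry":0,"rz":0,"jaw":100},
    {"dx":-0.025,"dy":-0.035,"dz":0,"rx":0,"ry":0,"rz":0,"jaw":100},
    {"dx":-0.025,"dy":-0.035,"dz":0,"rx":0,"ry":0,"rz":0,"jaw":100},
    {"dx":-0.025,"dy":-0.035,"dz":0,"rx":0,"ry":0,"rz":0,"jaw":100},
    {"dx":-0.025,"dy":-0.035,"dz":0,"rx":0,"ry":0,"rz":0,"jaw":100},
    {"dx":-0.025,"dy":-0.03,"dz":0,"rx":0,"ry":0,"rz":0,"jaw":100},
  ],
)

```text
t: 1.9
tcp_pos: [0.3947, -0.0826, 0.3973]
tool_rot: [0.207, 0.978, 0.0, 0.0]
ft_force: [0.8, 0.5, 0.6]
opening: 0.0922
finger_force: 0.0
```

Request:
arm_command(
  deltas=[
    {"dx":0,"dy":0,"dz":0,"rx":0,"ry":0,"rz":-0.11,"jaw":50},
    {"dx":0,"dy":0,"dz":0,"rx":0,"ry":0,"rz":-0.11,"jaw":50},
    {"dx":0,"dy":0,"dz":0,"rx":0,"ry":0,"rz":-0.108,"jaw":50},
    {"dx":0,"dy":0,"dz":0,"rx":0,"ry":-0.14,"rz":0,"jaw":50},
    {"dx":0,"dy":0,"dz":0,"rx":0,"ry":-0.14,"rz":0,"jaw":50},
    {"dx":0,"dy":0,"dz":0,"rx":0,"ry":-0.14,"rz":0,"jaw":50},
    {"dx":0,"dy":0,"dz":0,"rx":0,"ry":-0.14,"rz":0,"jaw":50},
    {"dx":0,"dy":0,"dz":0,"rx":0,"ry":-0.14,"rz":0,"jaw":50},
    {"dx":0,"dy":0,"dz":0,"rx":0,"ry":0,"rz":0,"jaw":50},
  ],
)

```text
t: 2.8
tcp_pos: [0.3921, -0.0809, 0.3963]
tool_rot: [0.044, 0.959, -0.008, 0.28]
ft_force: [-0.4, -0.7, -0.9]
opening: 0.0459
finger_force: 0.0
```

```bash
python3 -c "
from h import *
go([-1,-97,206],0.70,.09)"
```

```text
t 2.8 at [ 0.3921 -0.0809  0.3963] F [-0.4 -0.7 -0.9] open 0.0459
target [ 0.4863 -0.0781  0.2917] shift now-axes [-0.0224  0.01    0.1386] shift goal-axes [-0.0043  0.0097  0.1404] turn [-0.001 -0.131 -0.018]
point in stand mm [-155.  -106.7  377.7]
```

Request:
arm_command(
  deltas=[
    {"dx":0,"dy":0,"dz":0,"rx":0,"ry":-0.13,"rz":-0.018,"jaw":50},
    {"dx":-0.002,"dy":0.005,"dz":0.035,"rx":0,"ry":0,"rz":0,"jaw":50},
    {"dx":-0.002,"dy":0.005,"dz":0.035,"rx":0,"ry":0,"rz":0,"jaw":50},
    {"dx":0,"dy":0,"dz":0.035,"rx":0,"ry":0,"rz":0,"jaw":50},
    {"dx":0,"dy":0,"dz":0.03,"rx":0,"ry":0,"rz":0,"jaw":50},
    {"dx":0,"dy":0,"dz":0,"rx":0,"ry":0,"rz":0,"jaw":50},
  ],
)

```text
t: 3.4
tcp_pos: [0.4741, -0.0676, 0.2857]
tool_rot: [0.034, 0.954, -0.003, 0.298]
ft_force: [-1.2, -0.2, -0.1]
opening: 0.0458
finger_force: 0.0
```

```bash
python3 - <<'E'
from h import *
go([-1,-97,206],0.70,.09)
from cell import ctrl;import cv2
s=ctrl.get_state();c=ctrl.camera('wrist');cv2.imwrite('pics/w1.png',c['color'][:,:,::-1])
v=np.load('v.npy');v[2]=0;T=np.eye(4);T[:3,:3]=R.from_quat(s['tool_rot']).as_matrix();T[:3,3]=s['tcp_pos']
W=T@np.array(c['T_tool_cam']);print(np.round(c['T_tool_cam'],3).tolist(),c['fx'],c['cx'],c['cy'])
np.save('W1.npy',W);np.save('wk.npy',[c['fx'],c['cx'],c['cy']])
def wp(P):
    p=(st(v,P)-W[:3,3])@W[:3,:3];th=atan2(hypot(p[0],p[1]),p[2]);h=hypot(p[0],p[1])
    return round(c['cx']+c['fx']*th*p[0]/h),round(c['cy']+c['fy']*th*p[1]/h)
for P in([-5.5,-97,210],[-52,0,180],[-52,-220,180],[-20,-35,316],[-20,-220,316]):print(P,wp(P))
E
```

```text
t 3.4 at [ 0.4741 -0.0676  0.2857] F [-1.2 -0.2 -0.1] open 0.0458
target [ 0.4863 -0.0781  0.2917] shift now-axes [-0.0141 -0.0096  0.0023] shift goal-axes [-0.0138 -0.0096  0.0038] turn [ 0.017 -0.095 -0.002]
point in stand mm [-73.6 -87.1 267.6]
[[-0.001, -0.969, -0.246, 0.067], [1.0, -0.001, -0.0, -0.001], [-0.0, -0.246, 0.969, -0.135], [0.0, 0.0, 0.0, 1.0]] 325.19226210127806 276.3720613249453 210.56009179320532
[-5.5, -97, 210] (263, 246)
[-52, 0, 180] (387, 178)
[-52, -220, 180] (112, 180)
[-20, -35, 316] (363, 370)
[-20, -220, 316] (80, 358)
```

View pics/w1.png

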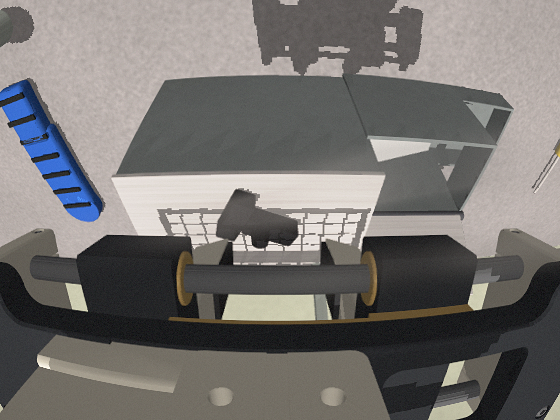

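The wrist view shows the T with its stub at about (262,240), against a prediction of (263,246). The ledge corners at (384,173) and (114,176) also match within 5 px. I'll correct the attitude and go in.

Request:
arm_command(
  deltas=[
    {"dx":0,"dy":0,"dz":0,"rx":0.017,"ry":-0.095,"rz":-0.002,"jaw":50},
    {"dx":-0.007,"dy":-0.005,"dz":0.002,"rx":0,"ry":0,"rz":0,"jaw":50},
    {"dx":-0.007,"dy":-0.005,"dz":0.002,"rx":0,"ry":0,"rz":0,"jaw":50},
    {"dx":0,"dy":0,"dz":0,"rx":0,"ry":0,"rz":0,"jaw":50},
    {"dx":0,"dy":0,"dz":0,"rx":0,"ry":0,"rz":0,"jaw":50},
  ],
)

```text
t: 3.95
tcp_pos: [0.4864, -0.079, 0.2963]
tool_rot: [0.036, 0.937, -0.012, 0.347]
ft_force: [-0.0, -0.2, -0.1]
opening: 0.0461
finger_force: 0.0
```

```bash
python3 -c "
from h import *
go([-1,-97,206],0.70,.0)"
```

```text
t 3.95 at [ 0.4864 -0.079   0.2963] F [-0.  -0.2 -0.1] open 0.0461
target [ 0.5441 -0.0824  0.2228] shift now-axes [0.004  0.0008 0.0934] shift goal-axes [0.0031 0.0009 0.0935] turn [ 0.001  0.009 -0.003]
point in stand mm [-58.7 -97.9 279.6]
```

Request:
arm_command(
  deltas=[
    {"dx":0.003,"dy":0.001,"dz":0.02,"rx":0,"ry":0.009,"rz":0,"jaw":50},
    {"dx":0,"dy":0,"dz":0.02,"rx":0,"ry":0,"rz":0,"jaw":50},
    {"dx":0,"dy":0,"dz":0.02,"rx":0,"ry":0,"rz":0,"jaw":50},
    {"dx":0,"dy":0,"dz":0.02,"rx":0,"ry":0,"rz":0,"jaw":50},
    {"dx":0,"dy":0,"dz":0,"rx":0,"ry":0,"rz":0,"jaw":50},
    {"dx":0,"dy":0,"dz":0,"rx":0,"ry":0,"rz":0,"jaw":50},
  ],
)

```text
t: 4.55
tcp_pos: [0.5153, -0.0822, 0.2638]
tool_rot: [0.035, 0.939, -0.014, 0.343]
ft_force: [-0.3, -1.0, -0.0]
opening: 0.0457
finger_force: 0.0
```

```bash
python3 -c "
from h import *
go([-1,-97,206],0.70,.0)"
```

```text
t 4.55 at [ 0.5153 -0.0822  0.2638] F [-0.3 -1.  -0. ] open 0.0457
target [ 0.5441 -0.0824  0.2228] shift now-axes [0.0044 0.002  0.0499] shift goal-axes [0.0043 0.0019 0.0499] turn [-0.002  0.001 -0.001]
point in stand mm [-29.8 -99.  246.9]
```

Request:
arm_command(
  deltas=[
    {"dx":0.002,"dy":0.001,"dz":0.01,"rx":0,"ry":0,"rz":0,"jaw":50},
    {"dx":0.002,"dy":0.001,"dz":0.01,"rx":0,"ry":0,"rz":0,"jaw":50},
    {"dx":0,"dy":0,"dz":0.01,"rx":0,"ry":0,"rz":0,"jaw":50},
    {"dx":0,"dy":0,"dz":0.01,"rx":0,"ry":0,"rz":0,"jaw":50},
    {"dx":0,"dy":0,"dz":0,"rx":0,"ry":0,"rz":0,"jaw":50},
  ],
)

```text
t: 5.05
tcp_pos: [0.5289, -0.0854, 0.2477]
tool_rot: [0.037, 0.938, -0.015, 0.345]
ft_force: [0.3, 0.4, -0.1]
opening: 0.046
finger_force: 0.0
```

```bash
python3 -c "
from h import *
go([-1,-97,206],0.70,.0)
from cell import ctrl;s=ctrl.get_state();print(np.round(s['q'],2),np.round(s['joint_velocities'],2))"
```

```text
t 5.05 at [ 0.5289 -0.0854  0.2477] F [ 0.3  0.4 -0.1] open 0.046
target [ 0.5441 -0.0824  0.2228] shift now-axes [0.0047 0.0043 0.0287] shift goal-axes [0.0046 0.0042 0.0287] turn [-0.006  0.004 -0.003]
point in stand mm [ -15.9 -101.3  231. ]
[-1.22 -0.11  1.26  2.43  1.22  0.12  0.4 ] [ 0.14  0.01 -0.16 -0.   -0.17 -0.    0.16]
```

Joint 6 is at its lower limit and joint 3 is near its upper one, so the arm is in a poor configuration. I'll fit a simple kinematic model to understand why.

```bash
cat > kin.py <<'E'
import numpy as np,itertools
from scipy.spatial.transform import Rotation as R
from scipy.optimize import least_squares
def fk(p,sg,q):
    o1,o7,h,a,b,c,e=p[:7];A=lambda ax,t:R.from_euler(ax,t)
    T=A('z',o1+sg[0]*q[0]);P=np.array([0,0,h])
    T=T*A('y',q[1]);P=P+T.apply([0,0,0])
    T=T*A('z',sg[1]*q[2]);P=P+T.apply([e,0,a]);T=T*A('y',q[3]);P=P+T.apply([-e,0,b])
    T=T*A('z',sg[2]*q[4])*A('y',q[5]);P=P+T.apply([0,0,c]);T=T*A('z',o7+sg[3]*q[6])
    return P,T
E
python3 - <<'E'
from kin import *
from cell import ctrl
s=ctrl.get_state()
D=[([-1.257,.434,.025,1.573,-.012,1.134,-.075],[.25286,.57103,.24795],[.206922,.978357,-.000789,-.000108]),(s['q'],s['tcp_pos'],s['tool_rot'])]
print(s['q'])
best=[]
for sg in itertools.product((1,-1),repeat=4):
  for o1 in(0,2,4):
    def f(p):
        r=[]
        for q,x,w in D:
            P,T=fk(p,sg,q);r+=list(P-x)+list(.3*(T.inv()*R.from_quat(w)).as_rotvec())
        return np.array(r)
    z=least_squares(f,[o1,0,.36,.42,.42,.25,0]);best.append((z.cost,sg,z.x.round(3)))
best.sort(key=lambda b:b[0])
for b in best[:6]:print(b)
E
```

```text
[-1.2158575  -0.1145246   1.25748861  2.42738117  1.22000284  0.118596
  0.39514783]
(np.float64(0.0001284750879121278), (-1, -1, -1, -1), array([-0.077,  1.503, -0.364,  0.017,  0.029, -0.393,  0.445]))
(np.float64(0.00015826603903080596), (1, -1, -1, -1), array([ 2.426,  1.525,  2.661,  2.162,  1.805,  2.91 , -1.446]))
(np.float64(0.000158266039030808), (1, -1, -1, -1), array([ 2.426,  1.525,  2.661,  2.162,  1.805,  2.91 , -1.446]))
(np.float64(0.010371018559632156), (1, 1, 1, -1), array([ -0.734,  -1.426,  35.941,  22.253,  19.775,  37.322, -21.005]))
(np.float64(0.011304816676741478), (-1, 1, 1, -1), array([  3.034,  -1.459,  38.606,  24.197,  21.357,  40.26 , -22.7  ]))
(np.float64(0.01130481667735949), (-1, 1, 1, -1), array([  3.034,  -1.459,  38.606,  24.197,  21.357,  40.26 , -22.7  ]))
```

Request:
arm_command(
  deltas=[
    {"dx":0,"dy":0,"dz":0,"rx":0,"ry":0,"rz":0,"jaw":50},
    {"dx":0,"dy":0,"dz":0,"rx":0,"ry":0,"rz":0,"jaw":50},
    {"dx":0,"dy":0,"dz":0,"rx":0,"ry":0,"rz":0,"jaw":50},
    {"dx":0,"dy":0,"dz":0,"rx":0,"ry":0,"rz":0,"jaw":50},
    {"dx":0,"dy":0,"dz":0,"rx":0,"ry":0,"rz":0,"jaw":50},
    {"dx":0,"dy":0,"dz":0,"rx":0,"ry":0,"rz":0,"jaw":50},
    {"dx":0,"dy":0,"dz":0,"rx":0,"ry":0,"rz":0,"jaw":50},
    {"dx":0,"dy":0,"dz":0,"rx":0,"ry":0,"rz":0,"jaw":50},
    {"dx":0,"dy":0,"dz":0,"rx":0,"ry":0,"rz":0,"jaw":50},
    {"dx":0,"dy":0,"dz":0,"rx":0,"ry":0,"rz":0,"jaw":50},
  ],
)

```text
t: 6.05
tcp_pos: [0.5287, -0.0862, 0.2477]
tool_rot: [0.038, 0.938, -0.016, 0.344]
ft_force: [0.0, 0.4, -0.3]
opening: 0.0462
finger_force: 0.0
```

```bash
python3 -c "
from h import *
go([-1,-97,206],0.70,.0)
from cell import ctrl;s=ctrl.get_state();print(np.round(s['q'],2),np.round(s['joint_velocities'],2))"
```

```text
t 6.05 at [ 0.5287 -0.0862  0.2477] F [ 0.   0.4 -0.3] open 0.0462
target [ 0.5441 -0.0824  0.2228] shift now-axes [0.0046 0.0051 0.0287] shift goal-axes [0.0045 0.0049 0.0288] turn [-0.008  0.004 -0.004]
point in stand mm [ -16.  -102.1  231. ]
[-1.21 -0.11  1.26  2.43  1.22  0.12  0.4 ] [ 0.  0. -0.  0. -0.  0. -0.]
```

Request:
arm_command(
  deltas=[
    {"dx":0,"dy":0,"dz":-0.04,"rx":0,"ry":0,"rz":0,"jaw":50},
    {"dx":0,"dy":0,"dz":-0.04,"rx":0,"ry":0,"rz":0,"jaw":50},
    {"dx":0,"dy":0,"dz":-0.04,"rx":0,"ry":0,"rz":0,"jaw":50},
    {"dx":0,"dy":0,"dz":-0.04,"rx":0,"ry":0,"rz":0,"jaw":50},
    {"dx":0,"dy":-0.04,"dz":0,"rx":0,"ry":0,"rz":0,"jaw":50},
    {"dx":0,"dy":-0.04,"dz":0,"rx":0,"ry":0,"rz":0,"jaw":50},
    {"dx":0,"dy":-0.04,"dz":0,"rx":0,"ry":0,"rz":0,"jaw":50},
    {"dx":0,"dy":-0.04,"dz":0,"rx":0,"ry":0,"rz":0,"jaw":50},
    {"dx":0,"dy":-0.04,"dz":0,"rx":0,"ry":0,"rz":0,"jaw":50},
    {"dx":0,"dy":-0.04,"dz":0,"rx":0,"ry":0,"rz":0,"jaw":50},
  ],
)

```text
t: 7.05
tcp_pos: [0.4313, -0.3188, 0.3387]
tool_rot: [0.041, 0.939, -0.015, 0.343]
ft_force: [1.6, 1.2, 0.4]
opening: 0.0457
finger_force: 0.0
```

```bash
python3 -c "
from h import *
go([-1,-97,206],0.70,.0)
from cell import ctrl;s=ctrl.get_state();print(np.round(s['q'],2),np.round(s['joint_velocities'],2))"
```

```text
t 7.05 at [ 0.4313 -0.3188  0.3387] F [1.6 1.2 0.4] open 0.0457
target [ 0.5441 -0.0824  0.2228] shift now-axes [0.0043 0.2452 0.1479] shift goal-axes [0.0019 0.244  0.1498] turn [-0.008 -0.    -0.01 ]
point in stand mm [ -96.1 -341.2  321.8]
[-0.66 -0.43  1.17  2.19  0.15  0.5   1.98] [-0.4   0.    1.34 -0.5  -0.86  0.2   1.71]
```

Request:
arm_command(
  deltas=[
    {"dx":-0.02,"dy":-0.03,"dz":-0.02,"rx":0,"ry":0,"rz":0,"jaw":50},
    {"dx":-0.03,"dy":-0.02,"dz":0.02,"rx":0,"ry":0,"rz":0,"jaw":50},
    {"dx":-0.03,"dy":0,"dz":0.025,"rx":0,"ry":0,"rz":0,"jaw":50},
    {"dx":-0.03,"dy":0,"dz":0.025,"rx":0,"ry":0,"rz":0,"jaw":50},
    {"dx":-0.03,"dy":0,"dz":0.025,"rx":0,"ry":0,"rz":0,"jaw":50},
    {"dx":-0.03,"dy":0,"dz":0.025,"rx":0,"ry":0,"rz":0,"jaw":50},
    {"dx":0,"dy":0,"dz":0,"rx":0,"ry":0,"rz":0,"jaw":50},
  ],
)

```text
t: 7.75
tcp_pos: [0.5638, -0.3197, 0.4173]
tool_rot: [0.046, 0.934, -0.04, 0.353]
ft_force: [0.5, 0.1, 0.5]
opening: 0.046
finger_force: 0.0
```

```bash
python3 -c "
from h import *
go([-1,-97,206],0.70,.0)
from cell import ctrl;s=ctrl.get_state();print(np.round(s['q'],2),np.round(s['joint_velocities'],2))"
```

```text
t 7.75 at [ 0.5638 -0.3197  0.4173] F [0.5 0.1 0.5] open 0.046
target [ 0.5441 -0.0824  0.2228] shift now-axes [0.1574 0.2413 0.1073] shift goal-axes [0.1537 0.2352 0.1248] turn [-0.058  0.024 -0.004]
point in stand mm [  36.5 -333.5  400.9]
[-1.09 -0.44  1.31  1.93  0.5   0.63  1.53] [ 0.05 -0.01  0.04  0.03 -0.07  0.    0.11]
```

```bash
python3 - <<'E'
from kin import *
from cell import ctrl
s=ctrl.get_state()
D=[([-1.257,.434,.025,1.573,-.012,1.134,-.075],[.25286,.57103,.24795],[.206922,.978357,-.000789,-.000108]),
([-1.2158575,-.1145246,1.25748861,2.42738117,1.22000284,.118596,.39514783],[.5289,-.0854,.2477],[.037,.938,-.015,.345]),
([-1.21,-.11,1.26,2.43,1.22,.12,.40],[.5287,-.0862,.2477],[.038,.938,-.016,.344]),
([-.66,-.43,1.17,2.19,.15,.5,1.98],[.4313,-.3188,.3387],[.041,.939,-.015,.343]),
(s['q'],s['tcp_pos'],s['tool_rot'])]
best=[]
for sg in itertools.product((1,-1),repeat=4):
  for o1 in(0,2,4):
    def f(p):
        r=[]
        for q,x,w in D:
            P,T=fk(p,sg,q);r+=list(P-x)+list(.3*(T.inv()*R.from_quat(w)).as_rotvec())
        return np.array(r)
    z=least_squares(f,[o1,0,.36,.42,.42,.25,0]);best.append((z.cost,sg,z.x.round(3),z.fun.reshape(-1,6)))
best.sort(key=lambda b:b[0])
for b in best[:2]:print(b[:3])
print(best[0][3].round(3))
E
```

```text
(np.float64(0.0006987797291916581), (-1, -1, -1, -1), array([6.225, 1.525, 0.307, 0.527, 0.428, 0.372, 0.014]))
(np.float64(0.0006987797291917162), (-1, -1, -1, -1), array([-0.058,  1.525,  0.307,  0.527,  0.428,  0.372,  0.014]))
[[-0.015  0.01  -0.009  0.001 -0.    -0.003]
 [ 0.002 -0.002 -0.002 -0.011 -0.001  0.001]
 [-0.    -0.006 -0.004 -0.013 -0.002  0.001]
 [ 0.005  0.01   0.006 -0.011 -0.003  0.001]
 [-0.01  -0.001  0.01  -0.012 -0.001  0.001]]
```

```bash
cat >> kin.py <<'E'
from h import rot,st
V=np.load('v.npy');V[2]=0
PAR=[-0.058,1.525,.307,.527,.428,.372,.014];SG=(-1,)*4
LO=np.array([-2.62,-.44,-1.27,.08,-1.32,.12,-2.74]);HI=np.array([2.62,2.09,1.32,2.57,4.46,2,2.74]);MID=(LO+HI)/2
def err(q,P,T):
    p,t=fk(PAR,SG,q);return np.r_[P-p,.3*(T*t.inv()).as_rotvec()]
def ik(P,T,q0,w=.002):
    z=least_squares(lambda q:np.r_[err(q,P,T),w*(q-q0)],np.clip(q0,LO+.02,HI-.02),bounds=(LO+.01,HI-.01));return z.x,np.abs(err(z.x,P,T)).max()
def sim(q,P,T,dt=1):
    J=np.array([(err(q+1e-5*e,P,T)-err(q-1e-5*e,P,T))/2e-5 for e in np.eye(7)]).T
    act=np.ones(7,bool)
    for _ in range(4):
        dq=np.zeros(7);dq[act]=-np.linalg.pinv(J[:,act],rcond=1e-2)@err(q,P,T)
        bad=act&((q+dq<LO)|(q+dq>HI))
        if not bad.any():break
        act&=~bad
    return np.clip(q+dq,LO,HI)
E
python3 - <<'E'
from kin import *
rng=np.random.default_rng(0)
for nm,tip,a in(('grip',[-1,-97,206],.7),('grip .55',[-1,-97,206],.55),('off',[-1,45,206],.7)):
    G=rot(V,a)
    for flip in(0,1):
        T=G*R.from_euler('z',np.pi*flip);P=st(V,tip)-.022*T.as_matrix()[:,2];S=[]
        for _ in range(25):
            q,e=ik(P,T,rng.uniform(LO,HI),.0003)
            if e<.003:S.append(q)
        S.sort(key=lambda q:-np.min(np.minimum(q-LO,HI-q)))
        print(nm,flip,len(S),[s.round(2).tolist() for s in S[:3]])
E
```

```text
grip 0 5 [[-0.45, 0.05, 0.62, 2.44, 4.36, 0.13, -2.73], [-0.45, 0.05, 0.62, 2.44, 4.36, 0.13, -2.73], [-0.44, 0.05, 0.61, 2.44, 4.36, 0.13, -2.73]]
grip 1 8 [[-0.53, 0.05, 0.7, 2.44, 4.45, 0.13, 0.32], [-0.53, 0.05, 0.7, 2.44, 4.45, 0.13, 0.32], [-0.53, 0.05, 0.7, 2.44, 4.45, 0.13, 0.32]]
grip .55 0 16 [[-0.61, 0.08, 0.78, 2.29, -0.49, 0.28, 2.1], [-0.19, 0.06, 0.34, 2.29, -0.34, 0.26, 1.95], [-0.18, 0.06, 0.33, 2.29, -0.33, 0.26, 1.95]]
grip .55 1 14 [[-0.44, 0.07, 0.6, 2.29, -0.42, 0.27, -1.11], [-0.41, 0.07, 0.57, 2.29, -0.41, 0.27, -1.12], [-0.01, 0.06, 0.15, 2.29, -0.29, 0.26, -1.24]]
off 0 12 [[0.38, 0.08, -0.71, 2.4, 1.57, 0.26, -0.28], [0.1, 0.07, -0.42, 2.4, 1.57, 0.23, -0.28], [-0.23, 0.06, -0.07, 2.4, 1.56, 0.2, -0.28]]
off 1 7 [[-1.04, 0.09, 0.78, 2.41, 1.68, 0.13, 2.73], [-1.04, 0.09, 0.78, 2.41, 1.68, 0.13, 2.73], [-1.04, 0.09, 0.78, 2.41, 1.68, 0.13, 2.73]]
```

```bash
python3 - <<'E'
from kin import *
from cell import ctrl
from scipy.spatial.transform import Slerp
s=ctrl.get_state();q=np.array(s['q'])
def run(q,wps,show=1):
    for P1,T1 in wps:
        P0,T0=fk(PAR,SG,q);n=int(max(np.linalg.norm(P1-P0)/.01,(T0.inv()*T1).magnitude()/.05))+1;sl=Slerp([0,1],R.concatenate([T0,T1]))
        for k in range(n): q=sim(q,P0+(P1-P0)*(k+1)/n,sl((k+1)/n))
        e=err(q,P1,T1)
        if show: print(q.round(2),'e',abs(e).max().round(3))
    return q
# validate on first trip
q0=np.array([-1.257,.434,.025,1.573,-.012,1.134,-.075]);T0=R.from_quat([.207,.978,0,0])
print('validate');run(q0,[(np.array([.253,.571,.4]),T0),(np.array([.395,-.083,.397]),T0),(np.array([.392,-.081,.396]),rot(V,.7)),(np.array([.486,-.079,.296]),rot(V,.7)),(np.array([.53,-.085,.248]),rot(V,.7))])
a=.58;G=rot(V,a);z=G.as_matrix()[:,2]
g=st(V,[-3,-97,204.5])-.022*z
for via in([.43,-.32,.42],[.40,-.08,.42],[.45,-.2,.5]):
    print('via',via);run(q,[(np.array([.5,-.32,.45]),G),(np.array(via),G),(g-.12*z,G),(g,G),(st(V,[-3,45,204.5])-.022*z,G)])
print('via down');D=rot(V,0)
for D in (rot(V,0),T0):
    run(q,[(np.array([.5,-.32,.45]),D),(np.array([.6,-.05,.5]),D),(np.array([.45,-.08,.42]),D),(g-.12*z,G),(g,G),(st(V,[-3,45,204.5])-.022*z,G)])
E
```

```text
validate
[-1.23  0.36  0.03  1.3  -0.01  1.48 -0.04] e 0.0
[-0.66 -0.09  0.74  1.82  0.06  1.39  1.23] e 0.0
[-1.06 -0.43  0.85  2.35  0.69  0.43  0.94] e 0.112
[-0.85 -0.34  0.79  2.42  0.81  0.34  0.83] e 0.0
[-1.29 -0.2   1.32  2.42  1.16  0.15  0.5 ] e 0.001
via [0.43, -0.32, 0.42]
[-1.02 -0.44  1.29  1.79  0.29  0.92  1.77] e 0.0
[-0.71 -0.44  1.14  1.94  0.18  0.86  1.93] e 0.0
[-0.5  -0.27  0.53  2.28  0.23  0.52  1.39] e 0.0
[-0.65  0.07  0.83  2.32 -0.61  0.23  2.23] e 0.001
[-1.35  0.17  1.19  2.3  -0.14  0.21  1.43] e 0.0
via [0.4, -0.08, 0.42]
[-1.02 -0.44  1.29  1.79  0.29  0.92  1.77] e 0.0
[ 0.47 -0.44 -0.12  2.19 -0.31  0.85  1.99] e 0.008
[ 0.46 -0.23 -0.24  2.28 -0.32  0.53  1.95] e 0.0
[ 0.43  0.05 -0.31  2.32 -0.25  0.2   1.87] e 0.0
[-0.1   0.07 -0.17  2.3   0.69  0.27  0.62] e 0.0
via [0.45, -0.2, 0.5]
[-1.02 -0.44  1.29  1.79  0.29  0.92  1.77] e 0.0
[-0.62 -0.44  0.74  1.88  0.25  1.01  1.6 ] e 0.0
[-0.57 -0.28  0.58  2.28  0.29  0.52  1.34] e 0.0
[-0.75  0.09  0.94  2.32 -0.68  0.24  2.29] e 0.001
[-1.42  0.2   1.28  2.3  -0.35  0.22  1.63] e 0.0
via down
[-1.33 -0.44  1.31  1.63  0.54  1.42  1.49] e 0.06
[-1.86 -0.44  1.31  1.52  0.55  1.51  1.02] e 0.074
[-1.69 -0.44  1.32  1.7   0.44  1.53  1.1 ] e 0.009
[-1.07 -0.43  0.87  2.28  0.71  0.66  0.9 ] e 0.001
[-1.3  -0.12  1.31  2.38  0.67  0.21  0.93] e 0.02
[-1.29  0.15  1.11  2.3  -0.    0.21  1.29] e 0.0
[-1.33 -0.44  1.31  1.63  0.54  1.42  1.14] e 0.06
[-1.86 -0.44  1.31  1.52  0.55  1.51  0.67] e 0.074
[-1.69 -0.44  1.32  1.7   0.44  1.53  0.76] e 0.009
[-1.07 -0.44  0.87  2.28  0.71  0.66  0.9 ] e 0.001
[-1.31 -0.12  1.32  2.38  0.68  0.21  0.92] e 0.02
[-1.29  0.15  1.11  2.3  -0.    0.21  1.29] e 0.0
```

```bash
python3 -c "
from h import *
go(None,0.58,tcp=[.5,-.32,.45])
print(rot(np.load('v.npy'),.58).inv().apply([-.1,.24,-.03]))"
```

```text
t 7.75 at [ 0.5638 -0.3197  0.4173] F [0.5 0.1 0.5] open 0.046
target [ 0.5  -0.32  0.45] shift now-axes [ 0.026  -0.0089 -0.0662] shift goal-axes [ 0.0353 -0.005  -0.0622] turn [-0.058  0.144 -0.008]
point in stand mm [  36.5 -333.5  400.9]
[ 0.11469681  0.23195192 -0.03928041]
```

Request:
arm_command(
  deltas=[
    {"dx":0,"dy":0,"dz":0,"rx":-0.03,"ry":0.072,"rz":-0.004,"jaw":50},
    {"dx":0,"dy":0,"dz":0,"rx":-0.03,"ry":0.072,"rz":-0.004,"jaw":50},
    {"dx":0.018,"dy":-0.002,"dz":-0.031,"rx":0,"ry":0,"rz":0,"jaw":50},
    {"dx":0.018,"dy":-0.002,"dz":-0.031,"rx":0,"ry":0,"rz":0,"jaw":50},
    {"dx":0.0145,"dy":0.029,"dz":-0.005,"rx":0,"ry":0,"rz":0,"jaw":50},
    {"dx":0.0145,"dy":0.029,"dz":-0.005,"rx":0,"ry":0,"rz":0,"jaw":50},
    {"dx":0.0145,"dy":0.029,"dz":-0.005,"rx":0,"ry":0,"rz":0,"jaw":50},
    {"dx":0.0145,"dy":0.029,"dz":-0.005,"rx":0,"ry":0,"rz":0,"jaw":50},
    {"dx":0.0145,"dy":0.029,"dz":-0.005,"rx":0,"ry":0,"rz":0,"jaw":50},
    {"dx":0.0145,"dy":0.029,"dz":-0.005,"rx":0,"ry":0,"rz":0,"jaw":50},
    {"dx":0.0145,"dy":0.029,"dz":-0.005,"rx":0,"ry":0,"rz":0,"jaw":50},
    {"dx":0.0145,"dy":0.029,"dz":-0.005,"rx":0,"ry":0,"rz":0,"jaw":50},
    {"dx":0,"dy":0,"dz":0,"rx":0,"ry":0,"rz":0,"jaw":50},
  ],
)

```text
t: 9.05
tcp_pos: [0.3798, -0.0701, 0.4237]
tool_rot: [0.04, 0.957, -0.017, 0.288]
ft_force: [0.0, -1.5, -0.1]
opening: 0.0457
finger_force: 0.0
```

```bash
python3 -c "
from h import *
go([-3,-97,204.5],0.58,.12)
from cell import ctrl;s=ctrl.get_state();print(np.round(s['q'],2),np.round(s['joint_velocities'],2))"
```

```text
t 9.05 at [ 0.3798 -0.0701  0.4237] F [ 0.  -1.5 -0.1] open 0.0457
target [ 0.4787 -0.0776  0.3233] shift now-axes [-0.0271  0.002   0.1385] shift goal-axes [-2.790e-02 -1.000e-04  1.383e-01] turn [-0.014  0.006 -0.005]
point in stand mm [-167.8  -97.2  405.4]
[-0.02 -0.44  0.01  2.16  0.09  0.84  1.43] [-0.13  0.01  0.18 -0.03  0.1   0.   -0.03]
```

Good configuration. Moving to the pre-approach pose.

Request:
arm_command(
  deltas=[
    {"dx":-0.007,"dy":0,"dz":0.028,"rx":-0.014,"ry":0.006,"rz":-0.005,"jaw":50},
    {"dx":-0.007,"dy":0,"dz":0.028,"rx":0,"ry":0,"rz":0,"jaw":50},
    {"dx":-0.007,"dy":0,"dz":0.028,"rx":0,"ry":0,"rz":0,"jaw":50},
    {"dx":-0.007,"dy":0,"dz":0.028,"rx":0,"ry":0,"rz":0,"jaw":50},
    {"dx":0,"dy":0,"dz":0.028,"rx":0,"ry":0,"rz":0,"jaw":50},
    {"dx":0,"dy":0,"dz":0,"rx":0,"ry":0,"rz":0,"jaw":50},
    {"dx":0,"dy":0,"dz":0,"rx":0,"ry":0,"rz":0,"jaw":50},
  ],
)

```text
t: 9.75
tcp_pos: [0.4811, -0.079, 0.3228]
tool_rot: [0.035, 0.958, -0.01, 0.286]
ft_force: [-0.3, -0.3, 0.6]
opening: 0.0456
finger_force: 0.0
```

```bash
python3 -c "
from h import *
go([-3,-97,204.5],0.58,0)
from cell import ctrl;s=ctrl.get_state();print(np.round(s['q'],2),np.round(s['joint_velocities'],2))"
```

```text
t 9.75 at [ 0.4811 -0.079   0.3228] F [-0.3 -0.3  0.6] open 0.0456
target [ 0.5443 -0.0824  0.2229] shift now-axes [0.0019 0.0011 0.1182] shift goal-axes [0.0019 0.0012 0.1182] turn [ 0.001 -0.     0.   ]
point in stand mm [-66.2 -98.2 304.4]
[-0.07 -0.15  0.1   2.23  0.08  0.48  1.46] [ 0.01 -0.04 -0.01 -0.01 -0.    0.01 -0.  ]
```

Request:
arm_command(
  deltas=[
    {"dx":0.002,"dy":0.001,"dz":0.025,"rx":0,"ry":0,"rz":0,"jaw":50},
    {"dx":0,"dy":0,"dz":0.025,"rx":0,"ry":0,"rz":0,"jaw":50},
    {"dx":0,"dy":0,"dz":0.025,"rx":0,"ry":0,"rz":0,"jaw":50},
    {"dx":0,"dy":0,"dz":0.025,"rx":0,"ry":0,"rz":0,"jaw":50},
    {"dx":0,"dy":0,"dz":0,"rx":0,"ry":0,"rz":0,"jaw":50},
    {"dx":0,"dy":0,"dz":0,"rx":0,"ry":0,"rz":0,"jaw":50},
  ],
)

```text
t: 10.35
tcp_pos: [0.5346, -0.0814, 0.2397]
tool_rot: [0.035, 0.957, -0.01, 0.287]
ft_force: [-0.5, 0.7, 0.6]
opening: 0.0459
finger_force: 0.0
```

```bash
python3 - <<'E'
from h import *
go([-3,-97,204.5],0.58,0)
from cell import ctrl;import cv2
c=ctrl.camera('wrist')['color'][:,:,::-1];d=ctrl.camera('scene')['color'][185:290,210:350,::-1]
a=cv2.resize(c[150:330,130:430],(600,360));b=cv2.resize(d,(320,240),interpolation=cv2.INTER_CUBIC)
im=np.zeros((600,600,3),np.uint8);im[:360]=a;im[360:,:320]=b
cv2.imwrite('pics/w2.png',im)
E
```

```text
t 10.35 at [ 0.5346 -0.0814  0.2397] F [-0.5  0.7  0.6] open 0.0459
target [ 0.5443 -0.0824  0.2229] shift now-axes [ 0.0011 -0.0003  0.0194] shift goal-axes [ 0.001  -0.0003  0.0194] turn [0.002 0.002 0.   ]
point in stand mm [-12.7 -96.7 221.3]
```

View pics/w2.png

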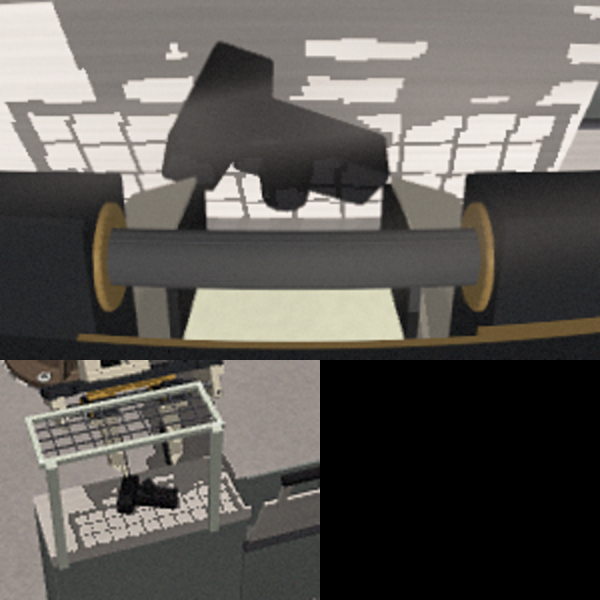

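The stub at crop (285,190) is centred between the fingertips at about x 200 and 390, and the guard is clear. I'll advance the rest and close softly.

Request:
arm_command(
  deltas=[
    {"dx":0.001,"dy":0,"dz":0.007,"rx":0,"ry":0,"rz":0,"jaw":50},
    {"dx":0,"dy":0,"dz":0.007,"rx":0,"ry":0,"rz":0,"jaw":50},
    {"dx":0,"dy":0,"dz":0.005,"rx":0,"ry":0,"rz":0,"jaw":50},
    {"dx":0,"dy":0,"dz":0,"rx":0,"ry":0,"rz":0,"jaw":30},
    {"dx":0,"dy":0,"dz":0,"rx":0,"ry":0,"rz":0,"jaw":10},
    {"dx":0,"dy":0,"dz":0,"rx":0,"ry":0,"rz":0,"jaw":10},
    {"dx":0,"dy":0,"dz":0,"rx":0,"ry":0,"rz":0,"jaw":10},
    {"dx":0,"dy":0,"dz":0,"rx":0,"ry":0,"rz":0,"jaw":10},
  ],
  grip_force=5,
)

```text
t: 11.25
tcp_pos: [0.5443, -0.0818, 0.2223]
tool_rot: [0.035, 0.957, -0.01, 0.287]
ft_force: [-0.0, 0.4, -0.1]
opening: 0.0137
finger_force: 5.0
```

```bash
python3 - <<'E'
from h import *
go([-3,42,204.5],0.58,0)
E
```

```text
t 11.25 at [ 0.5443 -0.0818  0.2223] F [-0.   0.4 -0.1] open 0.0137
target [0.5545 0.0562 0.2229] shift now-axes [-0.0004  0.1384 -0.0002] shift goal-axes [-0.0003  0.1384 -0.0005] turn [0.002 0.002 0.   ]
point in stand mm [ -3.  -96.4 203.9]
```

The opening reads 13.7 mm against the 16 mm stub, so the grip may be off-centre. I'll slide a short way and look.

Request:
arm_command(
  deltas=[
    {"dx":0,"dy":0.005,"dz":0,"rx":0,"ry":0,"rz":0,"jaw":10},
    {"dx":0,"dy":0.01,"dz":0,"rx":0,"ry":0,"rz":0,"jaw":10},
    {"dx":0,"dy":0.01,"dz":0,"rx":0,"ry":0,"rz":0,"jaw":10},
    {"dx":0,"dy":0.01,"dz":0,"rx":0,"ry":0,"rz":0,"jaw":10},
    {"dx":0,"dy":0.005,"dz":0,"rx":0,"ry":0,"rz":0,"jaw":10},
    {"dx":0,"dy":0,"dz":0,"rx":0,"ry":0,"rz":0,"jaw":10},
  ],
)

```text
t: 11.85
tcp_pos: [0.5473, -0.0408, 0.2223]
tool_rot: [0.034, 0.957, -0.009, 0.287]
ft_force: [0.6, 0.0, 0.5]
opening: 0.0139
finger_force: 5.0
```

```bash
python3 - <<'E'
from h import *
go([-3,42,204.5],0.58,0)
from cell import ctrl;import cv2
c=ctrl.camera('wrist')['color'][:,:,::-1];d=ctrl.camera('scene')['color'][205:275,240:340,::-1]
a=cv2.resize(c[150:330,130:430],(400,240));b=cv2.resize(d,(500,350),interpolation=cv2.INTER_CUBIC)
im=np.zeros((600,500,3),np.uint8);im[:240,:400]=a;im[250:]=b
cv2.imwrite('pics/w3.png',im)
E
```

```text
t 11.85 at [ 0.5473 -0.0408  0.2223] F [0.6 0.  0.5] open 0.0139
target [0.5545 0.0562 0.2229] shift now-axes [-0.0006  0.0973 -0.0002] shift goal-axes [-0.0004  0.0973 -0.0005] turn [0.003 0.002 0.002]
point in stand mm [ -3.  -55.2 203.9]
```

View pics/w3.png

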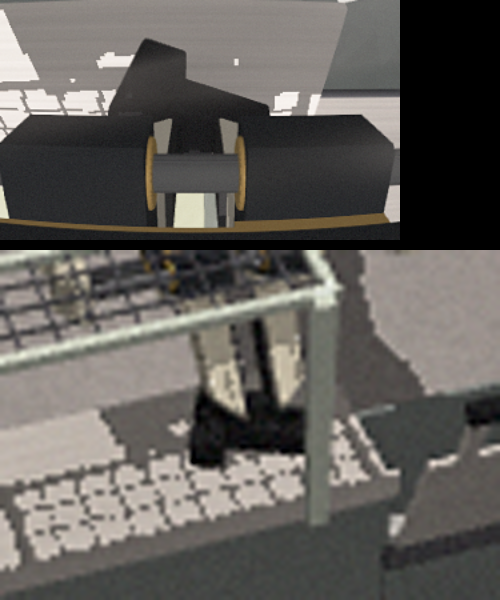

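The T followed: in the scene crop the fingertips at (235,400) and (285,395) hold the stub. I'll continue over the edge.

Request:
arm_command(
  deltas=[
    {"dx":0,"dy":0.01,"dz":0,"rx":0,"ry":0,"rz":0,"jaw":10},
    {"dx":0,"dy":0.01,"dz":0,"rx":0,"ry":0,"rz":0,"jaw":10},
    {"dx":0,"dy":0.01,"dz":0,"rx":0,"ry":0,"rz":0,"jaw":10},
    {"dx":0,"dy":0.01,"dz":0,"rx":0,"ry":0,"rz":0,"jaw":10},
    {"dx":0,"dy":0.01,"dz":0,"rx":0,"ry":0,"rz":0,"jaw":10},
    {"dx":0,"dy":0.01,"dz":0,"rx":0,"ry":0,"rz":0,"jaw":10},
    {"dx":0,"dy":0.01,"dz":0,"rx":0,"ry":0,"rz":0,"jaw":10},
    {"dx":0,"dy":0.01,"dz":0,"rx":0,"ry":0,"rz":0,"jaw":10},
    {"dx":0,"dy":0.01,"dz":0,"rx":0,"ry":0,"rz":0,"jaw":10},
    {"dx":0,"dy":0.007,"dz":0,"rx":0,"ry":0,"rz":0,"jaw":10},
    {"dx":0,"dy":0,"dz":0,"rx":0,"ry":0,"rz":0,"jaw":10},
    {"dx":0,"dy":0,"dz":0,"rx":0,"ry":0,"rz":0,"jaw":10},
  ],
)

```text
t: 13.15
tcp_pos: [0.5542, 0.0542, 0.2223]
tool_rot: [0.035, 0.957, -0.01, 0.286]
ft_force: [0.9, -0.2, -1.4]
opening: 0.0135
finger_force: 4.9
```

```bash
python3 - <<'E'
from h import *
go([-3,42,204.5],0.58,0)
E
```

```text
t 13.15 at [0.5542 0.0542 0.2223] F [ 0.9 -0.2 -1.4] open 0.0135
target [0.5545 0.0562 0.2229] shift now-axes [-0.0005  0.002  -0.0004] shift goal-axes [-0.0005  0.002  -0.0004] turn [0.002 0.001 0.   ]
point in stand mm [ -3.2  40.  203.9]
```

Still held, with the stub 40 mm past the edge. Releasing.

Request:
arm_command(
  deltas=[
    {"dx":0,"dy":0,"dz":0,"rx":0,"ry":0,"rz":0,"jaw":50},
    {"dx":0,"dy":0,"dz":0,"rx":0,"ry":0,"rz":0,"jaw":50},
    {"dx":0,"dy":0,"dz":0,"rx":0,"ry":0,"rz":0,"jaw":50},
    {"dx":0,"dy":0,"dz":0,"rx":0,"ry":0,"rz":0,"jaw":50},
    {"dx":0,"dy":0,"dz":0,"rx":0,"ry":0,"rz":0,"jaw":50},
    {"dx":0,"dy":0,"dz":-0.02,"rx":0,"ry":0,"rz":0,"jaw":50},
    {"dx":0,"dy":0,"dz":-0.03,"rx":0,"ry":0,"rz":0,"jaw":50},
    {"dx":0,"dy":0,"dz":-0.03,"rx":0,"ry":0,"rz":0,"jaw":50},
    {"dx":0,"dy":0,"dz":-0.03,"rx":0,"ry":0,"rz":0,"jaw":50},
    {"dx":0,"dy":0,"dz":-0.03,"rx":0,"ry":0,"rz":0,"jaw":50},
    {"dx":0,"dy":0,"dz":-0.03,"rx":0,"ry":0,"rz":0,"jaw":50},
    {"dx":0,"dy":0,"dz":0,"rx":0,"ry":0,"rz":0,"jaw":50},
  ],
)

```text
t: 14.35
tcp_pos: [0.461, 0.0622, 0.3678]
tool_rot: [0.035, 0.957, -0.008, 0.289]
ft_force: [1.1, 0.0, 0.1]
opening: 0.046
finger_force: 0.0
```

```bash
python3 - <<'E'
from h import *
go([-3,42,204.5],0.58,0)
from cell import ctrl;import cv2
s=ctrl.get_state();print(np.round(s['q'],2).tolist())
d=ctrl.camera('scene')['color'][185:320,210:400,::-1];e=ctrl.camera('top')['color'][135:220,210:360,::-1]
im=np.zeros((600,600,3),np.uint8);im[:300,:422]=cv2.resize(d,(422,300),interpolation=cv2.INTER_CUBIC);im[300:,:529]=cv2.resize(e,(529,300),interpolation=cv2.INTER_CUBIC)
cv2.imwrite('pics/w4.png',im)
E
```

```text
t 14.35 at [0.461  0.0622 0.3678] F [1.1 0.  0.1] open 0.046
target [0.5545 0.0562 0.2229] shift now-axes [ 2.100e-03 -1.000e-04  1.726e-01] shift goal-axes [0.0011 0.001  0.1726] turn [ 0.006  0.006 -0.001]
point in stand mm [-96.6  41.2 349.5]
[-0.89, -0.28, 0.32, 2.19, 0.59, 0.8, 0.61]
```

View pics/w4.png

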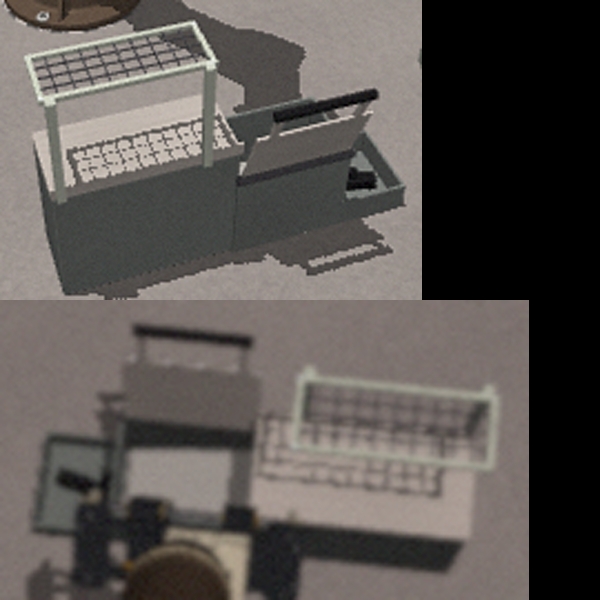

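The offcut lies in the tray: scene crop (360,180), top crop (75,482). The flap is still open. Now I'll plan the flap, checking both wrist turns in the model.

```bash
python3 - <<'E'
from kin import *
from cell import ctrl
from scipy.spatial.transform import Slerp
q0=np.array(ctrl.get_state()['q'])
D0=rot(V,0)
def run(q,wps):
    w=0
    for i,(P1,T1) in enumerate(wps):
        P0,T0=fk(PAR,SG,q);n=int(max(np.linalg.norm(P1-P0)/.01,(T0.inv()*T1).magnitude()/.05))+1;sl=Slerp([0,1],R.concatenate([T0,T1]))
        for k in range(n): q=sim(q,P0+(P1-P0)*(k+1)/n,sl((k+1)/n));w=max(w,abs(err(q,P0+(P1-P0)*(k+1)/n,sl((k+1)/n))).max())
        if i<5 or i%5==4:print(q.round(2).tolist(),'e',abs(err(q,P1,T1)).max().round(3),round(w,3))
for sgn in(1,-1):
    T=D0*R.from_euler('z',sgn*np.pi/2)
    up=np.array([.45,.07,.45])
    bar=lambda th:st(V,[50-145*np.cos(th),70,133+145*np.sin(th)+3])
    b0=bar(1.9)
    print('turn',sgn)
    run(q0,[(up,D0),(up,D0*R.from_euler('z',sgn*np.pi/4)),(up,T),(b0+[0,0,.08],T),(b0,T)]+[(bar(t),T) for t in np.linspace(1.9,0,15)])
E
```

```text
turn 1
[-0.9, 0.03, 0.71, 1.6, -0.02, 1.51, 1.32] e 0.001 0.001
[-0.92, 0.03, 0.73, 1.6, -0.02, 1.51, 0.54] e 0.0 0.001
[-0.94, 0.03, 0.75, 1.6, -0.02, 1.51, -0.25] e 0.0 0.001
[-0.6, 0.54, 0.74, 1.25, -0.36, 1.47, 0.03] e 0.0 0.001
[-0.61, 0.58, 0.72, 1.39, -0.38, 1.31, 0.07] e 0.0 0.001
[-0.73, 0.43, 0.76, 1.6, -0.31, 1.23, 0.03] e 0.0 0.001
[-0.84, 0.33, 0.77, 1.87, -0.26, 1.04, -0.02] e 0.0 0.001
[-0.82, 0.39, 0.72, 2.05, -0.35, 0.82, 0.05] e 0.0 0.001
turn -1
[-0.9, 0.03, 0.71, 1.6, -0.02, 1.51, 1.32] e 0.001 0.001
[-0.88, 0.03, 0.69, 1.6, -0.02, 1.51, 2.11] e 0.0 0.001
[-0.93, -0.03, 0.61, 1.66, 0.08, 1.46, 2.7] e 0.019 0.019
[0.34, 0.59, -0.91, 1.25, 0.45, 1.51, 2.57] e 0.0 0.034
[0.35, 0.63, -0.89, 1.39, 0.49, 1.35, 2.53] e 0.0 0.034
[0.45, 0.49, -0.94, 1.6, 0.41, 1.26, 2.51] e 0.0 0.034
[0.53, 0.39, -0.98, 1.87, 0.36, 1.07, 2.48] e 0.0 0.034
[0.46, 0.45, -0.91, 2.05, 0.47, 0.86, 2.36] e 0.0 0.034
```

```bash
sed -i 's/G=rot(v,a)$/G=rot(v,a) if a is not None else rot(v,0)*R.from_euler("z",pi\/2)/' h.py; python3 -c "
from h import *
go(None,0,tcp=[.45,.07,.45])"
```

```text
t 14.45 at [0.4612 0.0615 0.3648] F [ 0.2  0.2 -0.8] open 0.046
target [0.45 0.07 0.45] shift now-axes [-0.037   0.008  -0.0776] shift goal-axes [ 0.0118  0.0077 -0.0852] turn [0.003 0.583 0.001]
point in stand mm [-96.4  40.4 346.4]
```

Request:
arm_command(
  deltas=[
    {"dx":0,"dy":0,"dz":-0.04,"rx":0,"ry":0.145,"rz":0,"jaw":50},
    {"dx":0,"dy":0,"dz":-0.03,"rx":0,"ry":0.145,"rz":0,"jaw":50},
    {"dx":0,"dy":0,"dz":-0.02,"rx":0,"ry":0.145,"rz":0,"jaw":50},
    {"dx":0,"dy":0,"dz":0,"rx":0,"ry":0.145,"rz":0,"jaw":50},
    {"dx":0,"dy":0,"dz":0,"rx":0,"ry":0,"rz":0.14,"jaw":35},
    {"dx":0,"dy":0,"dz":0,"rx":0,"ry":0,"rz":0.14,"jaw":35},
    {"dx":0,"dy":0,"dz":0,"rx":0,"ry":0,"rz":0.14,"jaw":35},
    {"dx":0,"dy":0,"dz":0,"rx":0,"ry":0,"rz":0.14,"jaw":35},
    {"dx":0,"dy":0,"dz":0,"rx":0,"ry":0,"rz":0.14,"jaw":35},
    {"dx":0,"dy":0,"dz":0,"rx":0,"ry":0,"rz":0.14,"jaw":35},
    {"dx":0,"dy":0,"dz":0,"rx":0,"ry":0,"rz":0.14,"jaw":35},
    {"dx":0,"dy":0,"dz":0,"rx":0,"ry":0,"rz":0.14,"jaw":35},
    {"dx":0,"dy":0,"dz":0,"rx":0,"ry":0,"rz":0.14,"jaw":35},
    {"dx":0,"dy":0,"dz":0,"rx":0,"ry":0,"rz":0.14,"jaw":35},
    {"dx":0,"dy":0,"dz":0,"rx":0,"ry":0,"rz":0.14,"jaw":35},
    {"dx":0,"dy":0,"dz":0,"rx":0,"ry":0,"rz":0.03,"jaw":35},
  ],
)

```text
t: 16.05
tcp_pos: [0.4215, 0.0637, 0.4424]
tool_rot: [0.734, 0.679, 0.001, 0.001]
ft_force: [0.2, -0.0, -0.9]
opening: 0.0321
finger_force: 0.0
```

```bash
python3 -c "
from h import *
go([97,70,270],None,.09,.003)
from cell import ctrl;print(ctrl.get_state()['q'].round(2))"
```

```text
t 16.05 at [0.4215 0.0637 0.4424] F [ 0.2 -0.  -0.9] open 0.0321
target [0.6683 0.0758 0.363 ] shift now-axes [0.0312 0.245  0.08  ] shift goal-axes [0.0304 0.2453 0.0794] turn [ 0.002  0.001 -0.003]
point in stand mm [-148.3   39.6  439.4]
[-0.89 -0.05  0.59  1.7   0.03  1.48 -0.38]
```

Request:
arm_command(
  deltas=[
    {"dx":0.005,"dy":0.035,"dz":0,"rx":0,"ry":0,"rz":0,"jaw":35},
    {"dx":0.005,"dy":0.035,"dz":0,"rx":0,"ry":0,"rz":0,"jaw":35},
    {"dx":0.005,"dy":0.035,"dz":0,"rx":0,"ry":0,"rz":0,"jaw":35},
    {"dx":0.005,"dy":0.035,"dz":0,"rx":0,"ry":0,"rz":0,"jaw":35},
    {"dx":0.005,"dy":0.035,"dz":0,"rx":0,"ry":0,"rz":0,"jaw":35},
    {"dx":0.005,"dy":0.035,"dz":0.02,"rx":0,"ry":0,"rz":0,"jaw":35},
    {"dx":0,"dy":0.035,"dz":0.03,"rx":0,"ry":0,"rz":0,"jaw":35},
    {"dx":0,"dy":0,"dz":0.03,"rx":0,"ry":0,"rz":0,"jaw":35},
    {"dx":0,"dy":0,"dz":0,"rx":0,"ry":0,"rz":0,"jaw":35},
    {"dx":0,"dy":0,"dz":0,"rx":0,"ry":0,"rz":0,"jaw":35},
  ],
)

```text
t: 17.05
tcp_pos: [0.6677, 0.0761, 0.3645]
tool_rot: [0.732, 0.681, 0.001, 0.001]
ft_force: [-0.2, -0.3, 0.7]
opening: 0.0324
finger_force: 0.0
```

```bash
python3 - <<'E'
from h import *
go([97,70,270],None,0,.003)
from cell import ctrl;import cv2
c=ctrl.camera('wrist')['color'][:,:,::-1];cv2.imwrite('pics/w5.png',c)
d=ctrl.camera('scene')['color'][165:285,280:420,::-1];e=cv2.resize(d,(490,420),interpolation=cv2.INTER_CUBIC)
cv2.imwrite('pics/w5.png',np.hstack([cv2.resize(c[100:400,120:440],(310,290)),e[:290]]))
E
```

```text
t 17.05 at [0.6677 0.0761 0.3645] F [-0.2 -0.3  0.7] open 0.0324
target [0.6683 0.0758 0.273 ] shift now-axes [-0.0002  0.0004  0.0915] shift goal-axes [-0.0002  0.0006  0.0915] turn [ 0.002 -0.     0.003]
point in stand mm [ 96.4  70.2 361.5]
```

View pics/w5.png

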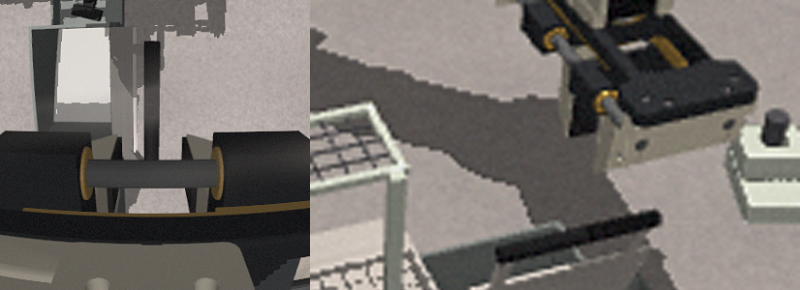

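In the wrist crop the bar at column 152 lies midway between the fingers (about 120 and 187). I'll descend and close on it.

Request:
arm_command(
  deltas=[
    {"dx":0,"dy":0,"dz":0.025,"rx":0,"ry":0,"rz":0,"jaw":35},
    {"dx":0,"dy":0,"dz":0.025,"rx":0,"ry":0,"rz":0,"jaw":35},
    {"dx":0,"dy":0,"dz":0.025,"rx":0,"ry":0,"rz":0,"jaw":35},
    {"dx":0,"dy":0,"dz":0.016,"rx":0,"ry":0,"rz":0,"jaw":35},
    {"dx":0,"dy":0,"dz":0,"rx":0,"ry":0,"rz":0,"jaw":35},
    {"dx":0,"dy":0,"dz":0,"rx":0,"ry":0,"rz":0,"jaw":5},
    {"dx":0,"dy":0,"dz":0,"rx":0,"ry":0,"rz":0,"jaw":5},
    {"dx":0,"dy":0,"dz":0,"rx":0,"ry":0,"rz":0,"jaw":5},
    {"dx":0,"dy":0,"dz":0,"rx":0,"ry":0,"rz":0,"jaw":5},
  ],
  grip_force=12,
)

```text
t: 18.05
tcp_pos: [0.6679, 0.0765, 0.2753]
tool_rot: [0.732, 0.681, 0.002, 0.001]
ft_force: [-5.8, -0.3, 7.6]
opening: 0.0114
finger_force: 12.0
```

```bash
python3 - <<'E'
from h import *
go([97,70,270],None,0,.003)
th=np.r_[1.9:0:-.1,0];x=145*np.sin(th);y=-145*np.cos(th)
print([(round(t,2),round(b),round(a)) for t,b,a in zip(th,y+50,x+133)])
print('dy',np.diff(y).round(1).tolist());print('dz',(-np.diff(x)).round(1).tolist())
E
```

```text
t 18.05 at [0.6679 0.0765 0.2753] F [-5.8 -0.3  7.6] open 0.0114
target [0.6683 0.0758 0.273 ] shift now-axes [-0.0006  0.0005  0.0023] shift goal-axes [-0.0006  0.0005  0.0023] turn [ 0.004 -0.002  0.002]
point in stand mm [ 96.5  70.6 272.3]
[(np.float64(1.9), 97, 270), (np.float64(1.8), 83, 274), (np.float64(1.7), 69, 277), (np.float64(1.6), 54, 278), (np.float64(1.5), 40, 278), (np.float64(1.4), 25, 276), (np.float64(1.3), 11, 273), (np.float64(1.2), -3, 268), (np.float64(1.1), -16, 262), (np.float64(1.0), -28, 255), (np.float64(0.9), -40, 247), (np.float64(0.8), -51, 237), (np.float64(0.7), -61, 226), (np.float64(0.6), -70, 215), (np.float64(0.5), -77, 203), (np.float64(0.4), -84, 189), (np.float64(0.3), -89, 176), (np.float64(0.2), -92, 162), (np.float64(0.1), -94, 147), (np.float64(0.0), -95, 133)]
dy [-13.9, -14.3, -14.4, -14.5, -14.4, -14.1, -13.8, -13.2, -12.6, -11.8, -10.9, -9.9, -8.8, -7.6, -6.3, -5.0, -3.6, -2.2, -0.7]
dz [-4.0, -2.6, -1.1, 0.3, 1.7, 3.2, 4.6, 5.9, 7.2, 8.4, 9.6, 10.6, 11.5, 12.4, 13.1, 13.6, 14.0, 14.3, 14.5]
```

Request:
arm_command(
  deltas=[
    {"dx":0,"dy":-0.007,"dz":-0.002,"rx":0,"ry":0,"rz":0,"jaw":5},
    {"dx":0,"dy":-0.007,"dz":-0.002,"rx":0,"ry":0,"rz":0,"jaw":5},
    {"dx":0,"dy":-0.0143,"dz":-0.0026,"rx":0,"ry":0,"rz":0,"jaw":5},
    {"dx":0,"dy":-0.0144,"dz":-0.0011,"rx":0,"ry":0,"rz":0,"jaw":5},
    {"dx":0,"dy":-0.0145,"dz":0.0003,"rx":0,"ry":0,"rz":0,"jaw":5},
    {"dx":0,"dy":-0.0144,"dz":0.0017,"rx":0,"ry":0,"rz":0,"jaw":5},
    {"dx":0,"dy":0,"dz":0,"rx":0,"ry":0,"rz":0,"jaw":5},
  ],
)

```text
t: 18.75
tcp_pos: [0.5951, 0.082, 0.2796]
tool_rot: [0.732, 0.681, 0.002, 0.0]
ft_force: [-0.8, 0.3, 1.5]
opening: 0.0115
finger_force: 12.0
```

```bash
python3 - <<'E'
from h import *
go([25,70,276],None,0,.003)
E
```

```text
t 18.75 at [0.5951 0.082  0.2796] F [-0.8  0.3  1.5] open 0.0115
target [0.5965 0.0812 0.279 ] shift now-axes [-0.0008  0.0015  0.0006] shift goal-axes [-0.0008  0.0015  0.0006] turn [ 0.003 -0.002  0.002]
point in stand mm [ 23.5  70.8 276.6]
```

Tracking the arc well, so I'll continue to 0.6 rad.

Request:
arm_command(
  deltas=[
    {"dx":0,"dy":-0.0141,"dz":0.0032,"rx":0,"ry":0,"rz":0,"jaw":5},
    {"dx":0,"dy":-0.0138,"dz":0.0046,"rx":0,"ry":0,"rz":0,"jaw":5},
    {"dx":0,"dy":-0.0132,"dz":0.0059,"rx":0,"ry":0,"rz":0,"jaw":5},
    {"dx":0,"dy":-0.0126,"dz":0.0072,"rx":0,"ry":0,"rz":0,"jaw":5},
    {"dx":0,"dy":-0.0118,"dz":0.0084,"rx":0,"ry":0,"rz":0,"jaw":5},
    {"dx":0,"dy":-0.0109,"dz":0.0096,"rx":0,"ry":0,"rz":0,"jaw":5},
    {"dx":0,"dy":-0.0099,"dz":0.0106,"rx":0,"ry":0,"rz":0,"jaw":5},
    {"dx":0,"dy":-0.0088,"dz":0.0115,"rx":0,"ry":0,"rz":0,"jaw":5},
    {"dx":0,"dy":0,"dz":0,"rx":0,"ry":0,"rz":0,"jaw":5},
  ],
)

```text
t: 19.65
tcp_pos: [0.5013, 0.089, 0.2169]
tool_rot: [0.732, 0.681, 0.001, 0.0]
ft_force: [-1.0, 2.3, -2.5]
opening: 0.0114
finger_force: 12.0
```

```bash
python3 - <<'E'
from h import *
go([-70,70,215],None,0,.003)
E
```

```text
t 19.65 at [0.5013 0.089  0.2169] F [-1.   2.3 -2.5] open 0.0114
target [0.5018 0.0882 0.218 ] shift now-axes [-0.0008  0.0006 -0.0011] shift goal-axes [-0.0008  0.0006 -0.0011] turn [ 0.002 -0.001  0.002]
point in stand mm [-70.6  70.8 213.9]
```

Request:
arm_command(
  deltas=[
    {"dx":0,"dy":-0.004,"dz":0.006,"rx":0,"ry":0,"rz":0,"jaw":5},
    {"dx":0,"dy":-0.0036,"dz":0.0064,"rx":0,"ry":0,"rz":0,"jaw":5},
    {"dx":0,"dy":-0.0033,"dz":0.0065,"rx":0,"ry":0,"rz":0,"jaw":5},
    {"dx":0,"dy":-0.003,"dz":0.0066,"rx":0,"ry":0,"rz":0,"jaw":5},
    {"dx":0,"dy":-0.0026,"dz":0.0067,"rx":0,"ry":0,"rz":0,"jaw":5},
    {"dx":0,"dy":-0.0024,"dz":0.0069,"rx":0,"ry":0,"rz":0,"jaw":5},
    {"dx":0,"dy":-0.002,"dz":0.007,"rx":0,"ry":0,"rz":0,"jaw":5},
    {"dx":0,"dy":-0.0016,"dz":0.007,"rx":0,"ry":0,"rz":0,"jaw":5},
    {"dx":0,"dy":-0.0012,"dz":0.0071,"rx":0,"ry":0,"rz":0,"jaw":5},
    {"dx":0,"dy":-0.001,"dz":0.0072,"rx":0,"ry":0,"rz":0,"jaw":5},
    {"dx":0,"dy":0,"dz":0,"rx":0,"ry":0,"rz":0,"jaw":5},
  ],
)

```text
t: 20.75
tcp_pos: [0.4775, 0.0906, 0.1495]
tool_rot: [0.732, 0.681, 0.001, 0.001]
ft_force: [-2.3, 5.2, -1.1]
opening: 0.0114
finger_force: 12.0
```

```bash
python3 - <<'E'
from h import *
go([-95,70,133],None,0,.003)
E
```

```text
t 20.75 at [0.4775 0.0906 0.1495] F [-2.3  5.2 -1.1] open 0.0114
target [0.4769 0.09   0.136 ] shift now-axes [-0.0007 -0.0006  0.0134] shift goal-axes [-0.0006 -0.0005  0.0135] turn [ 0.003 -0.001  0.002]
point in stand mm [-94.4  70.6 146.5]
```

Request:
arm_command(
  deltas=[
    {"dx":0,"dy":0,"dz":0.004,"rx":0,"ry":0,"rz":0,"jaw":5},
    {"dx":0,"dy":0,"dz":0.004,"rx":0,"ry":0,"rz":0,"jaw":5},
    {"dx":0,"dy":0,"dz":0.003,"rx":0,"ry":0,"rz":0,"jaw":5},
    {"dx":0,"dy":0,"dz":0.002,"rx":0,"ry":0,"rz":0,"jaw":5},
    {"dx":0,"dy":0,"dz":0,"rx":0,"ry":0,"rz":0,"jaw":5},
    {"dx":0,"dy":0,"dz":0,"rx":0,"ry":0,"rz":0,"jaw":5},
  ],
)

```text
t: 21.35
tcp_pos: [0.4767, 0.0907, 0.1368]
tool_rot: [0.732, 0.681, 0.001, 0.0]
ft_force: [-4.6, 5.1, -1.0]
opening: 0.0112
finger_force: 12.0
```

Request:
arm_command(
  deltas=[
    {"dx":0,"dy":0,"dz":0.001,"rx":0,"ry":0,"rz":0,"jaw":5},
    {"dx":0,"dy":0,"dz":0.001,"rx":0,"ry":0,"rz":0,"jaw":5},
    {"dx":0,"dy":0,"dz":0,"rx":0,"ry":0,"rz":0,"jaw":5},
  ],
)

```text
t: 21.65
tcp_pos: [0.4766, 0.0907, 0.1348]
tool_rot: [0.732, 0.681, 0.001, 0.0]
ft_force: [-5.4, 5.3, -0.8]
opening: 0.0114
finger_force: 12.0
```

Request:
arm_command(
  deltas=[
    {"dx":0,"dy":0,"dz":0.001,"rx":0,"ry":0,"rz":0,"jaw":5},
    {"dx":0,"dy":0,"dz":0.001,"rx":0,"ry":0,"rz":0,"jaw":5},
    {"dx":0,"dy":0,"dz":0,"rx":0,"ry":0,"rz":0,"jaw":5},
  ],
)

```text
t: 21.95
tcp_pos: [0.4766, 0.0907, 0.1328]
tool_rot: [0.732, 0.681, 0.001, 0.0]
ft_force: [-4.3, 5.6, -0.8]
opening: 0.0113
finger_force: 12.0
```

Request:
arm_command(
  deltas=[
    {"dx":0,"dy":0,"dz":0.001,"rx":0,"ry":0,"rz":0,"jaw":5},
    {"dx":0,"dy":0,"dz":0.001,"rx":0,"ry":0,"rz":0,"jaw":5},
    {"dx":0,"dy":0,"dz":0,"rx":0,"ry":0,"rz":0,"jaw":5},
  ],
)

```text
t: 22.25
tcp_pos: [0.4766, 0.0905, 0.1316]
tool_rot: [0.732, 0.681, 0.001, -0.0]
ft_force: [-9.5, 4.1, 12.8]
opening: 0.0112
finger_force: 12.0
```

The stop is reached (fz 12.8 N), so the flap is closed. Opening within the gap and rising straight up.

Request:
arm_command(
  deltas=[
    {"dx":0,"dy":0,"dz":0,"rx":0,"ry":0,"rz":0,"jaw":20},
    {"dx":0,"dy":0,"dz":0,"rx":0,"ry":0,"rz":0,"jaw":30},
    {"dx":0,"dy":0,"dz":0,"rx":0,"ry":0,"rz":0,"jaw":32},
    {"dx":0,"dy":0,"dz":0,"rx":0,"ry":0,"rz":0,"jaw":32},
    {"dx":0,"dy":0,"dz":0,"rx":0,"ry":0,"rz":0,"jaw":32},
  ],
)

```text
t: 22.75
tcp_pos: [0.4781, 0.0902, 0.1313]
tool_rot: [0.732, 0.681, 0.002, 0.001]
ft_force: [-0.3, 0.2, 0.8]
opening: 0.0292
finger_force: 0.0
```

Request:
arm_command(
  deltas=[
    {"dx":0,"dy":0,"dz":-0.01,"rx":0,"ry":0,"rz":0,"jaw":32},
    {"dx":0,"dy":0,"dz":-0.015,"rx":0,"ry":0,"rz":0,"jaw":32},
    {"dx":0,"dy":0,"dz":-0.02,"rx":0,"ry":0,"rz":0,"jaw":32},
    {"dx":0,"dy":0,"dz":-0.03,"rx":0,"ry":0,"rz":0,"jaw":32},
    {"dx":0,"dy":0,"dz":-0.04,"rx":0,"ry":0,"rz":0,"jaw":32},
    {"dx":0,"dy":-0.02,"dz":-0.04,"rx":0,"ry":0,"rz":0,"jaw":32},
    {"dx":0,"dy":-0.02,"dz":-0.03,"rx":0,"ry":0,"rz":0,"jaw":32},
    {"dx":0,"dy":0,"dz":0,"rx":0,"ry":0,"rz":0,"jaw":32},
    {"dx":0,"dy":0,"dz":0,"rx":0,"ry":0,"rz":0,"jaw":32},
  ],
)

```text
t: 23.65
tcp_pos: [0.4374, 0.0933, 0.3171]
tool_rot: [0.732, 0.681, 0.003, 0.001]
ft_force: [-0.2, -0.2, -0.7]
opening: 0.0294
finger_force: 0.0
```

```bash
python3 - <<'E'
from cell import ctrl;import cv2
d=ctrl.camera('scene')['color'][185:320,210:400,::-1]
cv2.imwrite('pics/w6.png',cv2.resize(d,None,fx=4,fy=4,interpolation=cv2.INTER_CUBIC))
E
```

```text
(no output)
```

View pics/w6.png

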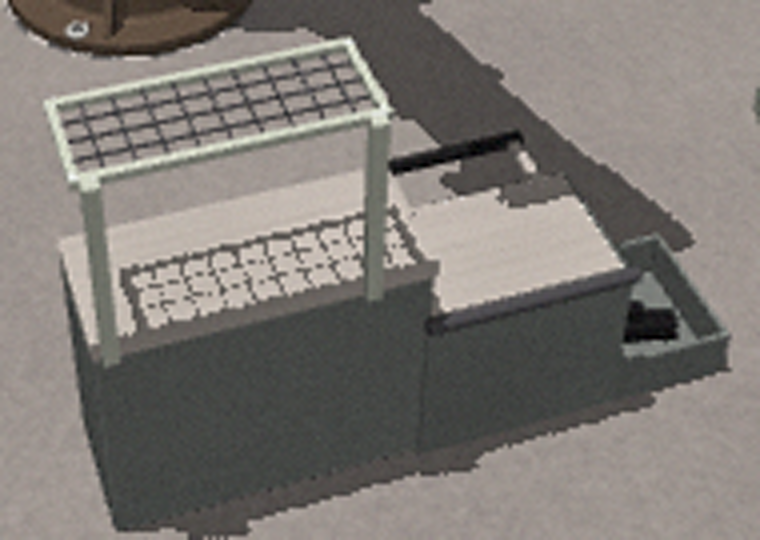

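The flap lies level and closed, with its bar at (455,152). The offcut is in the tray at (650,320), and the robot is clear. Handing in.

```bash
python3 -c "
from cell import ctrl
print(ctrl.job_done())"
```

```text
the job is handed in; nothing more can be done
None
```

I slid the offcut by its stub off the ledge's end and released it into the chute, then eased the flap shut under control and let go; the last picture shows the offcut in the tray and the flap closed, and I handed the job in at about 24 s without being told the verdict.

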